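# Square up a turned fitting on the checking plate

### The job

Take the double-drum fitting out of the carton, stand it fully home in the round recess of the checking plate and let go of it. Then pick up the engineer's square, stand it with the underside of its stock flat on the plate, and push it gently against the fitting until the upright back edge of its blade bears on the drums, centred on them. Finish while still gripping the square, upright and pressed firmly both down on the plate and against the fitting: do not let go, do not ram it, and leave the carton's other parts, the tape roll and the wrench where they are.

Things in the scene. Friction and masses are not known exactly. Their poses are not given: they have to be found in the camera images.
- fitting: Aluminium dumb-bell fitting standing in one of the carton's three cells (which one varies): two equal drums, each 44 mm diameter and 40 mm high, joined by a thin neck; 110 mm high, about 0.45 kg. Origin: centre of its underside, z up its axis. Drums at heights 0-40 and 70-110 mm; 2.5 mm chamfer at the foot. Round.
- carton: Fixed open cardboard box, 261 x 91 mm, walls 45 mm high, floor 3 mm thick, split along its x into three cells of about 83 x 85 mm with one part standing in each, about 85 mm apart. Origin: centre of its underside; x along the row, z up. Fingers have most room closing along its y.
- plate: Fixed steel checking plate on the bench, 260 (x) x 160 (y) x 25 mm, with a blind round recess near its +x end. Origin: centre of its underside, z up. The clear top on its -x side is where the square goes; it is ground and lightly oiled, so steel slides on it easily (friction about 0.15); +x points roughly away from the robot.
- plate_hole0 (a point): Centre of the mouth of the recess, level with the plate's top, 70 mm along +x from the plate's centre; axes as the plate's. Recess 46.5 mm diameter, 15 mm deep, 2 mm chamfer: a fitting fully home has its origin 15 mm below this point and stands 95 mm above the plate.
- square: Steel engineer's square, 0.4 kg, standing on its stock on the bench, blade up. Origin: lower heel corner on the centre line. z up the blade, x out of the blade's back edge (which must bear on the fitting: its axis then lies at x = 22 mm). Stock: dark bar 24 wide (y), 26 high, x -120 to -3 mm. Blade: 8 thick (y), x -20 to 0, z 2 to 115 mm.
- square_grip (a point): Point on the centre line of the square's stock, 80 mm behind its heel and 20 mm above its underside: a good grip, fingers closing across the 24 mm width, clear of the blade. Axes as the square's.
- plug: Bystander: aluminium plug, 44 mm wide foot 30 mm high with a 20 mm stem, 85 mm high in all, in another cell of the carton. Leave alone. Origin: centre of underside.
- sleeve: Bystander: plain aluminium tube, 44 mm diameter, 70 mm high, in the remaining cell of the carton. Leave alone. Origin: centre of underside.
- tape: Bystander: roll of tape lying flat, 90 mm diameter, 48 mm high. Origin: centre of underside.
- wrench: Bystander: steel wrench 160 mm long lying on the bench.
Not all that is in view belongs to the job. What is shaped like the square but pink is not meant. Leave any blue look-alike of the fitting alone.

How it is judged:
By the outcome, as a careful person would: the job done as asked, in the order asked, and still so for the second after the job is handed in, while the arm keeps its last pose, push and grip.
It also fails if it takes over 62 s, if anything falls off the work surface, if the arm or the gripper's body presses on something with over 40 N, if the wrist force passes 120 N, or if a joint passes its speed limit or range.

### The arm

A 7-joint arm with a two-finger parallel gripper is mounted at the origin on the work surface. World frame = base frame: x ahead of the robot, y to its left, z up, the work surface at z = 0. Lengths are in m, angles in rad, forces in N, time in s.
With the tool pointing down it reaches from about 0.425 to 0.825 m from the base axis. Payload 3.6 kg.
Tool frame: the origin (TCP) lies between the finger pads; the fingertips stand ahead of it and the grasp point (between the pads) lies 2 mm behind it (r.nose_length is the z of the fingertips in the tool frame, in m); z points along the fingers, y is the direction in which the jaws open and shut (so a half turn about z gives the same grasp; the last joint's range is limited). The gripper opens to 85 mm and grips with 20 to 120 N. Pads are 22 mm wide; open, the fingers measure 114 mm over their backs; the gripper's body (76 mm by 85 mm) begins 54 mm behind the grasp point. The pads swing forward as they close: fully open they stand 13 mm farther back than shut.
Start: joints at [-1.141, 0.615, -0.013, 1.423, 0.008, 1.103, -0.04], TCP at [0.287, 0.583, 0.248] pointing down, gripper open.
Joint ranges: [-3.12, 3.12], [-0.3, 2.06], [-1.34, 1.32], [0.26, 2.42], [-1.36, 4.5], [0.01, 1.98], [-2.84, 2.84]. Speed limits (rad/s): [2.79, 2.79, 3.14, 3.14, 3.14, 3.14, 3.14].

### API

Orientations are given as a rotation vector (axis times angle).
In Python, from station import r, viewer gives the robot as it stands.
- The arm moves only by the tool carry_out, never from a script. Its argument "targets" is text: rows parted by semicolons, each of 6 numbers parted by spaces: the shift along the world's x, y, z in m, then the turn, a rotation vector about the world's x, y, z in rad. A call has 1 to 12 rows; each row shifts and turns the pose as measured when the row begins; what a row does not reach is not made up. A row lasts 1/10 s, in which the tool goes at most 50 mm and 8.59 degrees, less where a joint would pass 70% of its speed; a pose out of reach is approached as far as the arm can. A call is refused whole if a number of a shift passes 0.05 or a number of a turn 0.15, either way. A call with a gripper value outside its range is refused whole. "gripper" is the gripper's target within -1 to 1 (shut at 1, half-way at 0, fully open at -1), set as the call begins (left out, the last holds). The fingers move at their own pace and stop on an object; "grip_force" is the grip in N (left out, the last holds). Time passes only in rows, so rows that do not move let the fingers close. It gives the time, the measured TCP pose, the force and the opening at its end, in the units of the state.
- r.read_state(): the state, without advancing time (a new reading comes with each control period).
- viewer.read_camera(name): name is "scene" or "top"; returns a dict with "image" (480x640x3 uint8, red, green, blue), "fx", "fy", "cx", "cy" (pixels), "R" (3x3) and "t" (3): a world point X has camera coordinates R X + t. Camera axes: x right, y down, z forward; pixel columns grow to the right and rows downward; lengths in m; the calibration is good to about 2 mm. A picture is of the moment at which its call begins. There is no depth.
- r.hand_in(): hands the job in, once; it reports no verdict.
The state is a dict: "t": time; "q": joint angles; "qvel": joint speeds; "tau": joint torques, N m; "position": TCP position; "orientation": TCP orientation; "contact_force": force on the tool from outside, world axes, zero at the start; "ft_torque": the same for the moment, N m; "finger_gap": opening from 0.0 (shut) to 1.0 (fully open).
Only numpy, scipy, OpenCV 4.12 (cv2) and the standard library are available. Lean on these libraries where they do the work, as an engineer would, in place of code of your own. Each camera call takes 0.05 s, during which the arm holds its last target. There are 200 camera calls.

## Working session

There is one attempt and no reset: what is moved stays moved. The work goes in short steps, Python scripts to look and compute and a tool call to move; the robot and the scene stay as the last step left them, time stands still between calls to the robot, and variables do not carry over. Pictures are saved under pics/ and viewed, about 8 in all and at most 12, crops included, and the job is handed in when it is done.

Besides the shell and the picture viewer there is one more tool, called after "Emit:" as name(argument=value, ...) on one line, values as JSON. carry_out: Moves the arm, as the interface text tells. Its arguments: {"type":"object","properties":{"targets":{"type":"string"},"gripper":{"type":"number"},"grip_force":{"type":"number"}},"required":["targets"]}

```bash
ls; mkdir -p pics
python3 - <<'E'
from station import r, viewer
import cv2, numpy as np, pickle
s=r.read_state(); print({k:np.round(v,3) for k,v in s.items()}, r.nose_length)
for n in("scene","top"):
    c=viewer.read_camera(n); pickle.dump(c,open(f"{n}0.pkl","wb")); cv2.imwrite(f"pics/{n}0.png",c["image"][:,:,::-1]); print(n,c["fx"],c["fy"],c["cx"],c["cy"],np.round(c["R"],3).tolist(),np.round(c["t"],3), np.round(-c["R"].T@c["t"],3))
E
```

```text
pics
{'t': np.float64(0.0), 'q': array([-1.141,  0.616, -0.013,  1.425,  0.008,  1.103, -0.04 ]), 'qvel': array([ 0.   ,  0.   ,  0.001,  0.001,  0.   , -0.001,  0.   ]), 'tau': array([-0.0000e+00, -4.6922e+01,  2.5900e-01, -1.7103e+01,  1.0000e-02,
        9.0000e-03, -0.0000e+00]), 'position': array([0.286, 0.583, 0.247]), 'orientation': array([-0.711, -3.06 ,  0.004]), 'contact_force': array([-0.198,  0.852,  0.385]), 'ft_torque': array([-0.021,  0.047, -0.026]), 'finger_gap': np.float64(1.0)} 0.017
scene 438.5301279506673 438.5301279506673 322.9174448676543 232.16614170974813 [[-0.106, 0.994, -0.001], [0.716, 0.075, -0.694], [-0.69, -0.074, -0.72]] [ 0.028 -0.398  1.34 ] [1.213 0.102 0.688]
top 472.5165296089111 472.5165296089111 320.1457598544449 237.92708032485882 [[-0.012, -1.0, 0.009], [-0.992, 0.01, -0.128], [0.128, -0.01, -0.992]] [0.033 0.618 1.114] [0.471 0.038 1.184]
```

View pics/scene0.png

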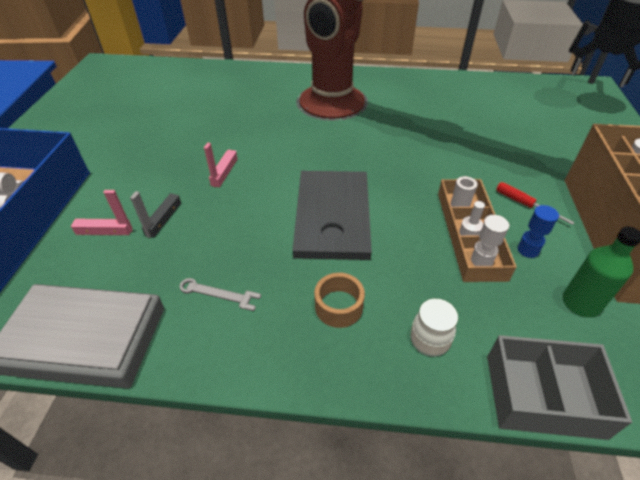

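View pics/top0.png

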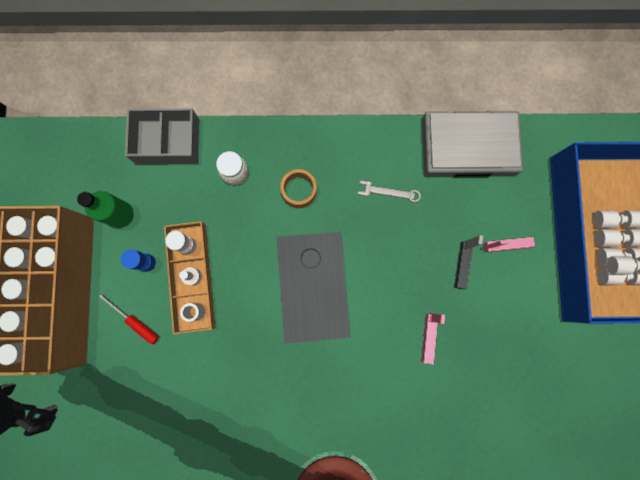

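The scene view shows the fitting at about (490,240) in the carton's near cell, the plate at (333,213) and the dark square at (155,213). In the top view they are at (180,241), (313,287) and (468,260). The pink and blue things are look-alikes. Next I'll make enlarged crops for measuring.

```bash
cat > h.py <<'E'
import numpy as np, cv2, pickle
def load(n): return pickle.load(open(n,"rb"))
def proj(c,X):
    p=np.atleast_2d(X)@c["R"].T+c["t"]; return np.c_[c["fx"]*p[:,0]/p[:,2]+c["cx"], c["fy"]*p[:,1]/p[:,2]+c["cy"]]
def onz(c,uv,z):
    uv=np.atleast_2d(uv).astype(float); d=np.c_[(uv[:,0]-c["cx"])/c["fx"],(uv[:,1]-c["cy"])/c["fy"],np.ones(len(uv))]@c["R"]
    o=-c["R"].T@c["t"]; return o+d*((z-o[2])/d[:,2])[:,None]
def tri(cs,uvs):
    A=[];b=[]
    for c,(u,v) in zip(cs,uvs):
        for k,(f,cc,w) in enumerate(((c["fx"],c["cx"],u),(c["fy"],c["cy"],v))):
            a=f*c["R"][k]-(w-cc)*c["R"][2]; A.append(a); b.append((w-cc)*c["t"][2]-f*c["t"][k])
    return np.linalg.lstsq(np.array(A),np.array(b),rcond=None)[0]
def crop(c,u,v,w,h,s): 
    im=cv2.resize(c["image"][v:v+h,u:u+w,::-1],None,fx=s,fy=s,interpolation=cv2.INTER_CUBIC)
    for k in range(0,w,10): cv2.putText(im,str(u+k),(k*s,8),0,.3,(0,255,255)); cv2.line(im,(k*s,10),(k*s,14),(0,255,255))
    for k in range(0,h,10): cv2.putText(im,str(v+k),(0,k*s+4),0,.3,(0,255,255)); 
    return im
E
python3 - <<'E'
from h import *
t,s=load("top0.pkl"),load("scene0.pkl")
A=np.hstack([crop(t,160,215,60,120,5)[:600],crop(t,450,230,40,60,5)]) if 0 else None
im=np.zeros((600,800,3),np.uint8)
def put(i,x,y): im[y:y+i.shape[0],x:x+i.shape[1]]=i
put(crop(t,160,218,60,120,5)[:600,:300],0,0)
put(crop(t,450,230,40,64,5),300,0); put(crop(s,125,180,60,60,5),500,0)
put(crop(s,435,170,90,50*0+56,5)[:280,:450],300,320)
cv2.imwrite("pics/c1.png",im)
im=np.zeros((600,800,3),np.uint8)
put(crop(t,270,228,85,120,5)[:600,:425],0,0); put(crop(s,290,165,90,100,4)[:400,:360],430,0); put(crop(s,470,210,50,50,4),430,400); put(crop(s,470,160+10,40,40,4)[:,:150],640,400)
cv2.imwrite("pics/c2.png",im)
E
```

```text
(no output)
```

View pics/c1.png

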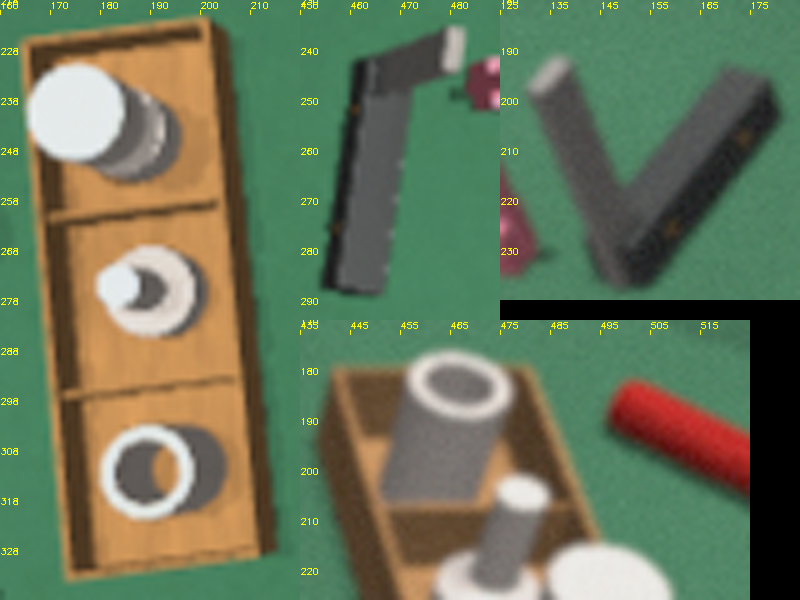

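View pics/c2.png

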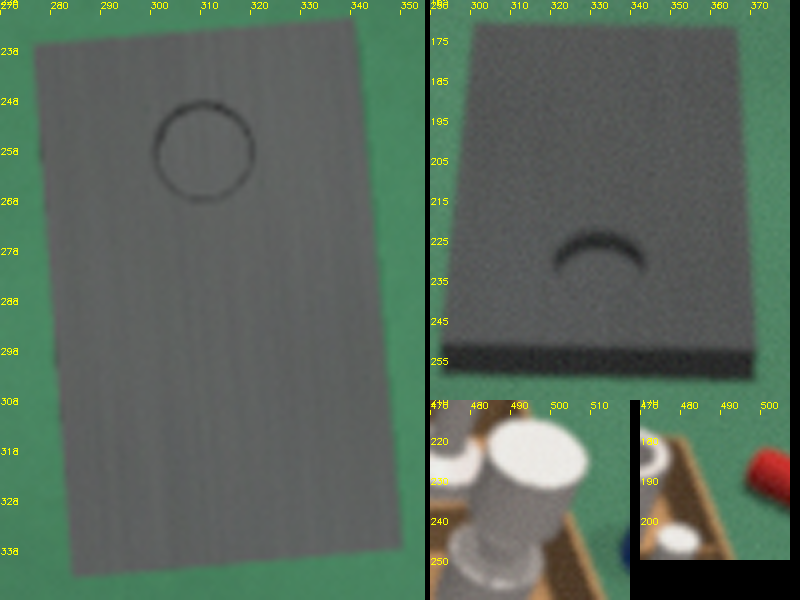

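The fitting's top rim centre is at about (174.8,240.1) in top and (496.6,223.1) in scene. The recess is at (310.4,257.8) in top. The square's stock points its heel roughly to world +x.

Run:
```python
from h import *
np.set_printoptions(precision=4,suppress=True)
t,s=load("top0.pkl"),load("scene0.pkl")
def f(p,o,b,k): return (np.array(p,float)+.5-np.array(o))/k-.5+np.array(b)
T1=lambda p:f(p,(0,0),(160,218),5); TS=lambda p:f(p,(300,0),(450,230),5); SS=lambda p:f(p,(500,0),(125,180),5)
TP=lambda p:f(p,(0,0),(270,228),5); SP=lambda p:f(p,(430,0),(290,165),4); SF=lambda p:f(p,(430,400),(470,210),4)
ft=tri((t,s),(T1((76,112.5)),SF((538,454)))); print("fit top",ft, onz(t,T1((76,112.5)),.113),onz(s,SF((538,454)),.113))
tp=[(35,46),(355,18),(403,547),(73,577)]; sp=[(755,350),(441,345),(473,27),(737,28)]
# order: top image TL = far(+x), left(+y)  -> scene near (bottom), right
P=np.array([tri((t,s),(TP(a),SP(b))) for a,b in zip(tp,sp)]); print("plate",P)
Pt=np.array([onz(t,TP(a),.025)[0] for a in tp]);Ps=np.array([onz(s,SP(a),.025)[0] for a in sp])
for Q in(Pt,Ps):
    c=Q.mean(0); ex=(Q[0]+Q[1]-Q[2]-Q[3])[:2]; ey=(Q[0]-Q[1]+Q[3]-Q[2])[:2]; yaw=np.arctan2(ex[1],ex[0]); print(c,np.linalg.norm(ex)/2,np.linalg.norm(ey)/2,yaw,np.arctan2(-ey[0],ey[1]), "hole",c[:2]+.07*np.array([np.cos(yaw),np.sin(yaw)]))
print("hole top",onz(t,TP((204,151)),.025), "scene", onz(s,SP((600,269)),.025))
print("blade top",tri((t,s),(TS((454,50)),SS((549,77)))),onz(t,TS((454,50)),.115),onz(s,SS((549,77)),.115))
print("far end top",tri((t,s),(TS((360.5,291.5)),SS((752,73)))),onz(t,TS((360.5,291.5)),.026))
for a in[(337,290),(384,293),(412,95),(365,97)]: print(onz(t,TS(a),.026))
# carton
cc=[(22,42),(205,18),(258,552),(70,580)]; print("carton",[onz(t,T1(a),.045)[0] for a in cc])
```

```text
fit top [0.607  0.3587 0.1152] [[0.6071 0.3583 0.113 ]] [[0.6044 0.361  0.113 ]]
plate [[ 0.6237  0.1344  0.0263]
 [ 0.636  -0.0235  0.0253]
 [ 0.3784 -0.0431  0.0245]
 [ 0.3665  0.116   0.0274]]
[0.5012 0.0454 0.025 ] 0.25824645987900624 0.15916259300490213 0.07162914468709625 0.07708387952605796 hole [0.571  0.0504]
[0.5001 0.0467 0.025 ] 0.25850106050612975 0.1590859460866603 0.07544533600304841 0.09099936315187172 hole [0.5699 0.052 ]
hole top [[0.5709 0.0509 0.025 ]] scene [[0.5742 0.0525 0.025 ]]
blade top [ 0.6006 -0.3392  0.1149] [[ 0.6006 -0.3391  0.115 ]] [[ 0.6007 -0.3392  0.115 ]]
far end top [ 0.4928 -0.3175  0.0255] [[ 0.493  -0.3181  0.026 ]]
[[ 0.4939 -0.3067  0.026 ]]
[[ 0.4921 -0.3296  0.026 ]]
[[ 0.5892 -0.3485  0.026 ]]
[[ 0.5885 -0.3252  0.026 ]]
carton [array([0.6506, 0.4057, 0.045 ]), array([0.6615, 0.3172, 0.045 ]), array([0.4051, 0.2869, 0.045 ]), array([0.3932, 0.3753, 0.045 ])]
```

Emit:
carry_out(targets="0.032 -0.022 0 0 0 0.057;0.032 -0.022 0 0 0 0.057;0.032 -0.022 0 0 0 0.057;0.032 -0.022 0 0 0 0.057;0.032 -0.022 0 0 0 0.057;0.032 -0.022 0 0 0 0.057;0.032 -0.022 0 0 0 0.057;0.032 -0.022 0 0 0 0.057;0.032 -0.022 0 0 0 0.057;0.032 -0.022 0 0 0 0.057;0 0 0 0 0 0;0 0 0 0 0 0", gripper=-1)

```text
t: 1.3
position: [0.6106, 0.3491, 0.2379]
orientation: [0.225, -3.119, 0.029]
contact_force: [-0.6, 0.4, 0.0]
finger_gap: 1.0
```

```bash
cat > d.py <<'E'
import sys,numpy as np
from scipy.spatial.transform import Rotation as R
from station import r
# args: x y z tool-y-angle(deg)
x,y,z,a=map(float,sys.argv[1:5]); a=np.radians(a); s=r.read_state()
Y=np.array([np.cos(a),np.sin(a),0]); Z=np.array([0,0,-1.]); X=np.cross(Y,Z)
D=(R.from_matrix(np.c_[X,Y,Z])*R.from_rotvec(s["orientation"]).inv()).as_rotvec()
print("pos",np.round(s["position"],4),"d",np.round(np.array([x,y,z])-s["position"],4),"turn",np.round(D,4),"F",np.round(s["contact_force"],1),"gap",round(float(s["finger_gap"]),3),"q",np.round(s["q"],2),"t",s["t"])
E
python3 d.py 0.607 0.3587 0.091 96.8
```

```text
pos [0.6106 0.3491 0.2379] d [-0.0036  0.0096 -0.1469] turn [ 0.019  -0.0128 -0.0253] F [-0.6  0.4  0. ] gap 1.0 q [-0.48  0.73 -0.16  1.23  0.12  1.21  1.08] t 1.3
```

Correct the pose first, then descend 60 mm, and look again.

Emit:
carry_out(targets="-0.0036 0.0096 -0.01 0.019 -0.013 -0.025;0 0 -0.025 0 0 0;0 0 -0.025 0 0 0;0 0 0 0 0 0;0 0 0 0 0 0")

```text
t: 1.8
position: [0.6029, 0.3625, 0.1764]
orientation: [0.191, -3.134, -0.003]
contact_force: [0.7, -0.3, 1.3]
finger_gap: 1.0
```

```bash
python3 d.py 0.607 0.3587 0.091 96.8
python3 - <<'E'
from station import viewer
from h import *
for n in("scene","top"): c=viewer.read_camera(n); pickle.dump(c,open(f"{n}1.pkl","wb"))
t,s=load("top1.pkl"),load("scene1.pkl")
cv2.imwrite("pics/c3.png",np.hstack([crop(t,130,190,100,100,4)[:400,:400],crop(s,440,140,100,100,4)[:400,:400]]))
E
```

```text
pos [0.6029 0.3625 0.1764] d [ 0.0041 -0.0038 -0.0854] turn [-0.0019 -0.0015 -0.0031] F [ 0.7 -0.3  1.3] gap 1.0 q [-0.49  0.77 -0.15  1.33  0.12  1.05  1.03] t 1.8
```

View pics/c3.png

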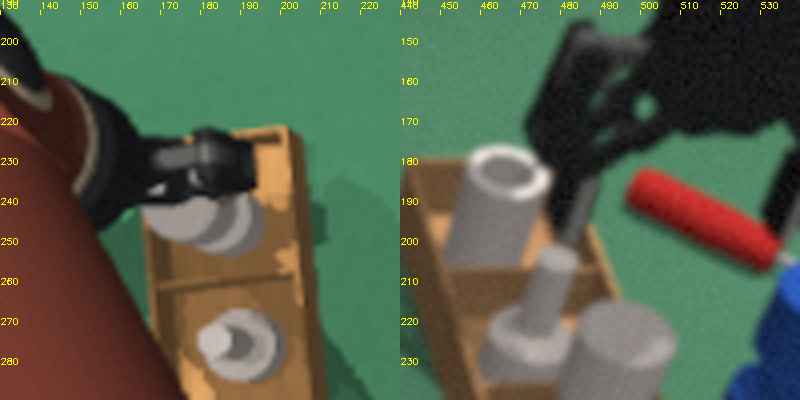

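The open jaws straddle the fitting from above: scene fingers at about (483,200) and (533,190), and the fitting's top at (497,223). I'll descend.

Emit:
carry_out(targets="0.004 -0.004 -0.02 0 0 0;0 0 -0.02 0 0 0;0 0 -0.02 0 0 0;0 0 -0.015 0 0 0;0 0 0 0 0 0;0 0 0 0 0 0")

```text
t: 2.5
position: [0.6114, 0.3624, 0.1094]
orientation: [-0.191, 3.121, 0.017]
contact_force: [0.2, 0.9, 0.1]
finger_gap: 1.001
```

```bash
python3 d.py 0.607 0.3587 0.091 96.8
```

```text
pos [0.6114 0.3624 0.1094] d [-0.0044 -0.0037 -0.0184] turn [-0.0119  0.0142 -0.0035] F [0.2 0.9 0.1] gap 1.001 q [-0.49  0.84 -0.14  1.38  0.13  0.91  1.03] t 2.5
```

Emit:
carry_out(targets="-0.0044 -0.0037 -0.014 -0.012 0.014 -0.003;0 0 0 0 0 0;0 0 0 0 0 0")

```text
t: 2.8
position: [0.608, 0.3594, 0.0972]
orientation: [-0.187, 3.133, 0.002]
contact_force: [0.7, -0.6, 0.4]
finger_gap: 1.0
```

```bash
python3 d.py 0.607 0.3587 0.091 96.8
```

```text
pos [0.608  0.3594 0.0972] d [-0.001  -0.0007 -0.0062] turn [-0.0016  0.0031 -0.0003] F [ 0.7 -0.6  0.4] gap 1.0 q [-0.49  0.86 -0.14  1.39  0.14  0.9   1.02] t 2.8
```

Emit:
carry_out(targets="-0.001 -0.0007 -0.006 -0.001 0.003 0;0 0 0 0 0 0;0 0 0 0 0 0")

```text
t: 3.1
position: [0.6072, 0.3589, 0.0914]
orientation: [-0.187, 3.135, 0.002]
contact_force: [0.4, 0.1, -0.3]
finger_gap: 1.0
```

Emit:
carry_out(targets="0 0 0 0 0 0;0 0 0 0 0 0;0 0 0 0 0 0;0 0 0 0 0 0;0 0 0 0 0 0;0 0 0 0 0 0;0 0 0 0 0 0;0 0 0 0 0 0", gripper=1, grip_force=50)

```text
t: 3.9
position: [0.6075, 0.3594, 0.092]
orientation: [-0.187, 3.134, 0.003]
contact_force: [0.2, 0.2, 0.3]
finger_gap: 0.506
```

```bash
python3 d.py 0.607 0.3587 0.091 96.8
```

```text
pos [0.6075 0.3594 0.092 ] d [-0.0005 -0.0007 -0.001 ] turn [-0.0022  0.0019 -0.0005] F [0.2 0.2 0.3] gap 0.506 q [-0.49  0.86 -0.14  1.39  0.14  0.89  1.02] t 3.9
```

Gripped: the gap is about 43 mm. I'll lift.

Emit:
carry_out(targets="0 0 0.01 0 0 0;0 0 0.02 0 0 0;0 0 0.025 0 0 0;0 0 0.025 0 0 0;0 0 0.02 0 0 0;0 0 0 0 0 0;0 0 0 0 0 0")

```text
t: 4.6
position: [0.6015, 0.3545, 0.1885]
orientation: [0.186, -3.12, 0.014]
contact_force: [-0.3, 0.6, -4.7]
finger_gap: 0.498
```

```bash
python3 d.py 0.571 0.051 0.190 94.2
```

```text
pos [0.6015 0.3545 0.1885] d [-0.0305 -0.3035  0.0015] turn [ 0.0094 -0.0152 -0.0456] F [-0.3  0.6 -4.7] gap 0.498 q [-0.49  0.76 -0.15  1.32  0.12  1.09  1.04] t 4.6
```

Emit:
carry_out(targets="-0.003 -0.03 0 0.009 -0.015 -0.005;-0.003 -0.03 0 0 0 -0.005;-0.003 -0.03 0 0 0 -0.005;-0.003 -0.03 0 0 0 -0.005;-0.003 -0.03 0 0 0 -0.005;-0.003 -0.03 0 0 0 -0.005;-0.003 -0.03 0 0 0 -0.005;-0.003 -0.03 0 0 0 -0.005;-0.003 -0.03 0 0 0 -0.005;-0.003 -0.03 0 0 0 0;0 0 0 0 0 0;0 0 0 0 0 0")

```text
t: 5.8
position: [0.5542, 0.0399, 0.1679]
orientation: [0.115, -3.101, 0.013]
contact_force: [-0.4, 0.7, -4.0]
finger_gap: 0.506
```

```bash
python3 d.py 0.571 0.051 0.140 94.2
```

```text
pos [0.5542 0.0399 0.1679] d [ 0.0168  0.0111 -0.0279] turn [ 0.0096 -0.0383 -0.0006] F [-0.4  0.7 -4. ] gap 0.506 q [-0.01  0.58 -0.16  1.76  0.12  0.84  1.42] t 5.8
```

Emit:
carry_out(targets="0.0168 0.011 -0.01 0.01 -0.038 0;0 0 -0.01 0 0 0;0 0 0 0 0 0;0 0 0 0 0 0")

```text
t: 6.2
position: [0.5688, 0.053, 0.1444]
orientation: [0.121, -3.132, -0.001]
contact_force: [0.3, 0.5, -5.2]
finger_gap: 0.502
```

```bash
python3 d.py 0.571 0.051 0.125 94.2
```

```text
pos [0.5688 0.053  0.1444] d [ 0.0022 -0.002  -0.0194] turn [-0.0004 -0.0069 -0.0037] F [ 0.3  0.5 -5.2] gap 0.502 q [-0.03  0.62 -0.15  1.77  0.13  0.77  1.4 ] t 6.2
```

Emit:
carry_out(targets="0.0022 -0.002 -0.012 0 -0.007 -0.003;0 0 -0.006 0 0 0;0 0 0 0 0 0;0 0 0 0 0 0")

```text
t: 6.6
position: [0.5702, 0.052, 0.1266]
orientation: [0.119, -3.138, -0.0]
contact_force: [-0.6, -0.1, -3.3]
finger_gap: 0.503
```

```bash
python3 d.py 0.571 0.051 0.125 94.2
python3 - <<'E'
from station import viewer
from h import *
for n in("scene","top"): c=viewer.read_camera(n); pickle.dump(c,open(f"{n}2.pkl","wb"))
t,s=load("top2.pkl"),load("scene2.pkl")
cv2.imwrite("pics/c4.png",np.hstack([crop(t,270,220,80,100,5)[:500,:400],crop(s,290,165,80,100,5)[:500,:400]]))
E
```

```text
pos [0.5702 0.052  0.1266] d [ 0.0008 -0.001  -0.0016] turn [-0.0001 -0.0015 -0.0027] F [-0.6 -0.1 -3.3] gap 0.503 q [-0.03  0.64 -0.15  1.78  0.13  0.72  1.39] t 6.6
```

View pics/c4.png

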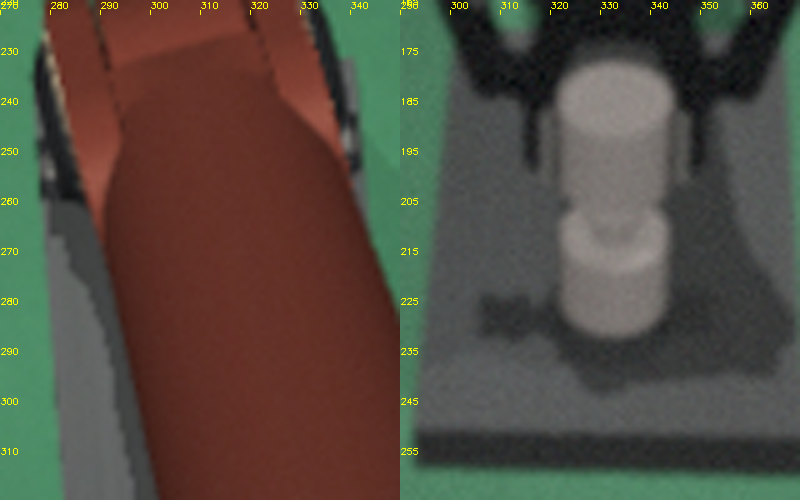

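The scene view shows the fitting held upright above the recess, with its top ellipse centred near (332.7,184) and its foot bottom near (332.6,232). The top view is hidden by the arm.

Run:
```python
from h import *
np.set_printoptions(precision=4,suppress=True)
s=load("scene2.pkl"); s0=load("scene0.pkl")
f=lambda p:(np.array(p,float)+.5-np.array([400,0]))/5-.5+np.array([290,165])
zt=0.1266-0.092+0.0035+.110
print("zt",zt,"top centre",onz(s,f((615.5,98)),zt))
a=np.linspace(0,2*np.pi,200)
for z,nm in((zt,"top"),(zt-.11,"foot")):
    q=proj(s,np.c_[.5702+.022*np.cos(a),.052+.022*np.sin(a),0*a+z]); 
    b=np.r_[q.min(0),q.max(0)]; print(nm,"pred bounds in crop",((b.reshape(2,2)+.5-[290,165])*5+[400,0]-.5))
# hole mouth visible dark crescent in scene0, c2: outer top at y=231, x 555..645
q=proj(s0,np.c_[.571+.02525*np.cos(a),.051+.02525*np.sin(a),0*a+.025]); b=np.c_[q.min(0),q.max(0)].T
print("hole pred c2",((b+.5-[290,165])*4+[430,0]-.5))
```

```text
zt 0.1481 top centre [[0.5663 0.0512 0.1481]]
top pred bounds in crop [[558.9685  68.0316]
 [674.3905 142.6152]]
foot pred bounds in crop [[559.9548 270.869 ]
 [665.3841 345.7712]]
hole pred c2 [[549.7288 230.7346]
 [645.5983 299.5468]]
```

Emit:
carry_out(targets="0.0015 -0.001 -0.006 0 -0.001 -0.002;0 0 -0.003 0 0 0;0 0 -0.001 0 0 0;0 0 -0.001 0 0 0")

```text
t: 7.1
position: [0.5727, 0.0509, 0.116]
orientation: [-0.115, 3.137, 0.0]
contact_force: [-0.4, -0.3, -4.6]
finger_gap: 0.502
```

```bash
python3 d.py 0.572 0.051 0.0985 94.2
```

```text
pos [0.5727 0.0509 0.116 ] d [-0.0007  0.0001 -0.0175] turn [-0.0004  0.0022 -0.0003] F [-0.4 -0.3 -4.6] gap 0.502 q [-0.04  0.66 -0.14  1.79  0.14  0.7   1.39] t 7.1
```

Emit:
carry_out(targets="-0.0005 0 -0.002 0 0 0;0 0 -0.0015 0 0 0;0 0 -0.0015 0 0 0;0 0 -0.001 0 0 0")

```text
t: 7.5
position: [0.5721, 0.051, 0.1094]
orientation: [-0.115, 3.137, 0.001]
contact_force: [-0.3, -0.1, -4.8]
finger_gap: 0.501
```

```bash
python3 d.py 0.572 0.051 0.0985 94.2
```

```text
pos [0.5721 0.051  0.1094] d [-0.0001  0.     -0.0109] turn [-0.0005  0.0021 -0.0003] F [-0.3 -0.1 -4.8] gap 0.501 q [-0.04  0.67 -0.14  1.79  0.14  0.68  1.39] t 7.5
```

Emit:
carry_out(targets="0 0 -0.002 0 0 0;0 0 -0.002 0 0 0;0 0 -0.0015 0 0 0;0 0 -0.0015 0 0 0;0 0 0 0 0 0")

```text
t: 8.0
position: [0.5721, 0.0511, 0.1016]
orientation: [-0.116, 3.138, 0.001]
contact_force: [-0.9, 0.0, -4.3]
finger_gap: 0.5
```

```bash
python3 d.py 0.572 0.051 0.0985 94.2
```

```text
pos [0.5721 0.0511 0.1016] d [-0.0001 -0.0001 -0.0031] turn [-0.0005  0.0018 -0.0004] F [-0.9  0.  -4.3] gap 0.5 q [-0.04  0.68 -0.14  1.8   0.14  0.67  1.38] t 8.0
```

Emit:
carry_out(targets="0 0 -0.0015 0 0 0;0 0 -0.001 0 0 0;0 0 -0.001 0 0 0;0 0 -0.001 0 0 0")

```text
t: 8.4
position: [0.5726, 0.0512, 0.0988]
orientation: [-0.116, 3.136, 0.0]
contact_force: [-1.5, -0.1, 6.2]
finger_gap: 0.504
```

```bash
python3 d.py 0.572 0.051 0.0985 94.2
```

```text
pos [0.5726 0.0512 0.0988] d [-0.0006 -0.0002 -0.0003] turn [-0.0004  0.0031 -0.0003] F [-1.5 -0.1  6.2] gap 0.504 q [-0.04  0.69 -0.14  1.8   0.14  0.66  1.38] t 8.4
```

Bottomed out at the expected height with +6 N. I'll release and rise.

Emit:
carry_out(targets="0 0 0 0 0 0;0 0 0 0 0 0;0 0 0 0 0 0;0 0 0 0 0 0;0 0 0 0 0 0;0 0 0 0 0 0", gripper=-1)

```text
t: 9.0
position: [0.5755, 0.0516, 0.1003]
orientation: [-0.115, 3.129, 0.002]
contact_force: [-0.5, -0.7, -0.1]
finger_gap: 0.995
```

Emit:
carry_out(targets="0 0 0.01 0 0 0;0 0 0.02 0 0 0;0 0 0.03 0 0 0;0 0 0.03 0 0 0;0 0 0.03 0 0 0;0 0 0 0 0 0")

```text
t: 9.6
position: [0.5745, 0.0517, 0.2271]
orientation: [-0.116, 3.129, 0.002]
contact_force: [1.7, -0.5, 0.1]
finger_gap: 0.999
```

```bash
python3 d.py 0.532 -0.326 0.2 78.8
```

```text
pos [0.5745 0.0517 0.2271] d [-0.0425 -0.3777 -0.0271] turn [-0.0005  0.0103 -0.2694] F [ 1.7 -0.5  0.1] gap 0.999 q [-0.02  0.52 -0.17  1.68  0.1   0.94  1.42] t 9.6
```

Emit:
carry_out(targets="-0.002 -0.034 0 0 0.01 -0.027;-0.002 -0.034 0 0 0 -0.027;-0.002 -0.034 0.002 0 0 -0.027;-0.002 -0.034 0.002 0 0 -0.027;-0.002 -0.034 0.002 0 0 -0.027;-0.002 -0.034 0.002 0 0 -0.027;-0.002 -0.034 0.002 0 0 -0.027;-0.002 -0.034 0.002 0 0 -0.027;-0.002 -0.034 0.002 0 0 -0.027;-0.002 -0.034 0 0 0 -0.027;0 0 0 0 0 0;0 0 0 0 0 0")

```text
t: 10.8
position: [0.5474, -0.298, 0.2422]
orientation: [-0.315, -3.124, -0.007]
contact_force: [-0.4, -0.3, 0.0]
finger_gap: 0.997
```

```bash
python3 d.py 0.532 -0.326 0.1 78.8
python3 - <<'E'
from station import viewer
from h import *
for n in("scene","top"): c=viewer.read_camera(n); pickle.dump(c,open(f"{n}3.pkl","wb"))
t,s=load("top3.pkl"),load("scene3.pkl"); 
im=np.zeros((600,800,3),np.uint8)
im[:400,:400]=crop(t,270,220,80,80,5)[:400,:400]
im[:400,400:]=crop(s,290,165,80,80,5)[:400,:400]
im[400:,:320]=cv2.resize(t["image"][:,:,::-1],(320,240))[:200]
im[400:,320:640]=cv2.resize(s["image"][:,:,::-1],(320,240))[:200]
cv2.imwrite("pics/c5.png",im)
E
```

```text
pos [ 0.5474 -0.298   0.2422] d [-0.0154 -0.028  -0.1422] turn [-0.0049 -0.0009  0.0057] F [-0.4 -0.3  0. ] gap 0.997 q [ 0.51  0.58 -0.07  1.51  0.04  1.06  1.8 ] t 10.8
```

View pics/c5.png

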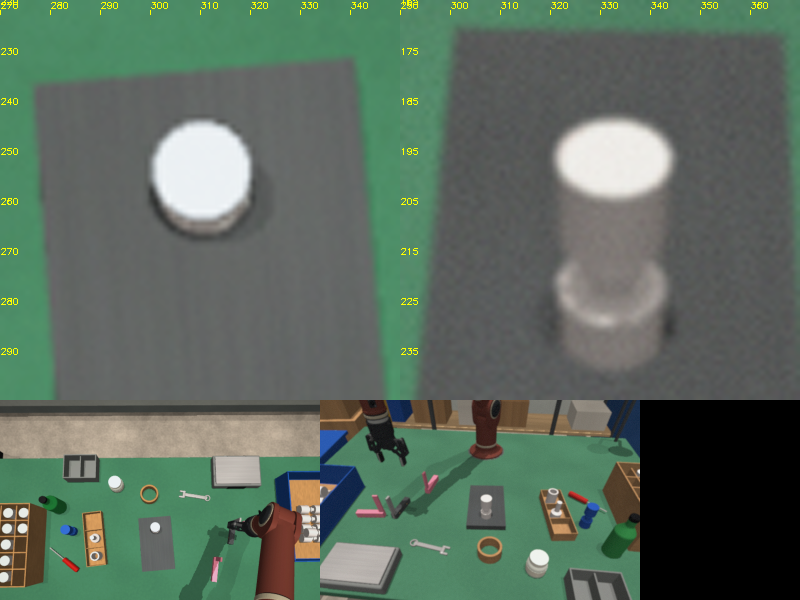

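The fitting stands upright and home in the recess: its top ellipse is centred at top (310.4,254.2) and scene (333,196.6). The neck shows, and the lower drum is partly sunk. The arm is near the square, so I'll part-close the jaws to 55 mm and move over the grip point.

Emit:
carry_out(targets="-0.008 -0.014 -0.02 -0.005 -0.001 0.006;-0.007 -0.014 -0.02 0 0 0;0 0 -0.03 0 0 0;0 0 -0.02 0 0 0;0 0 0 0 0 0;0 0 0 0 0 0", gripper=-0.3)

```text
t: 11.5
position: [0.5363, -0.3163, 0.1519]
orientation: [0.278, 3.124, 0.005]
contact_force: [-0.2, -0.1, 0.5]
finger_gap: 0.648
```

```bash
python3 d.py 0.532 -0.326 0.1 78.8
python3 - <<'E'
from h import *
t,s=load("top3.pkl"),load("scene3.pkl"); g=lambda p,o,b:(np.array(p)+.5-np.array(o))/5-.5+np.array(b)
print("fitting top",tri((t,s),(g((202,171),(0,0),(270,220)),g((615,158),(400,0),(290,165)))),onz(t,g((202,171),(0,0),(270,220)),.12))
E
```

```text
pos [ 0.5363 -0.3163  0.1519] d [-0.0043 -0.0097 -0.0519] turn [-0.003   0.0054 -0.0177] F [-0.2 -0.1  0.5] gap 0.648 q [ 0.55  0.67 -0.08  1.62  0.06  0.85  1.84] t 11.5
fitting top [0.57150835 0.05120263 0.12216666] [[0.57175943 0.0506615  0.12      ]]
```

Emit:
carry_out(targets="-0.0043 -0.0097 -0.02 -0.003 0.005 -0.018;0 0 -0.02 0 0 0;0 0 -0.015 0 0 0;0 0 0 0 0 0;0 0 0 0 0 0")

```text
t: 12.0
position: [0.5389, -0.3238, 0.1038]
orientation: [0.295, 3.113, -0.005]
contact_force: [0.4, 0.0, 1.3]
finger_gap: 0.65
```

```bash
python3 d.py 0.532 -0.326 0.02 78.8;  python3 - <<'E'
from station import viewer
from h import *
for n in("scene","top"): c=viewer.read_camera(n); pickle.dump(c,open(f"{n}4.pkl","wb"))
t,s=load("top4.pkl"),load("scene4.pkl")
cv2.imwrite("pics/c6.png",np.hstack([crop(t,430,220,80,80,5)[:400,:400],crop(s,100,160,80,80,5)[:400,:400]]))
E
```

```text
pos [ 0.5389 -0.3238  0.1038] d [-0.0069 -0.0022 -0.0838] turn [ 0.0046  0.0144 -0.0064] F [0.4 0.  1.3] gap 0.65 q [ 0.55  0.74 -0.07  1.65  0.06  0.74  1.83] t 12.0
```

View pics/c6.png

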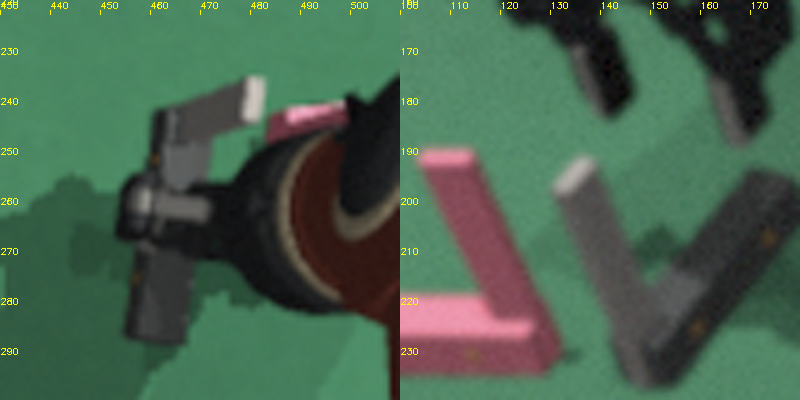

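The open fingers are above the stock, scene fingertips at about (141,183) and (167,188), straddling it. The pink look-alike, heel at scene (130,232), is clear. I'll descend.

Emit:
carry_out(targets="-0.007 -0.002 -0.015 0.004 0.014 -0.006;-0.002 0 -0.015 0 0.004 0;-0.002 0 -0.015 0 0.004 0;0 0 0 0 0 0;0 0 0 0 0 0")

```text
t: 12.6
position: [0.527, -0.3265, 0.0563]
orientation: [-0.307, -3.119, 0.004]
contact_force: [-0.2, 0.6, -0.5]
finger_gap: 0.651
```

```bash
python3 d.py 0.532 -0.326 0.021 78.8
```

```text
pos [ 0.527  -0.3265  0.0563] d [ 0.005   0.0005 -0.0353] turn [ 0.0016 -0.008   0.0005] F [-0.2  0.6 -0.5] gap 0.651 q [ 0.55  0.8  -0.06  1.69  0.07  0.67  1.83] t 12.6
```

Emit:
carry_out(targets="0.005 0.0005 -0.012 0.002 -0.008 0;0 0 -0.01 0 0 0;0 0 -0.008 0 0 0;0 0 0 0 0 0")

```text
t: 13.0
position: [0.5328, -0.3258, 0.0237]
orientation: [0.307, 3.125, 0.001]
contact_force: [-0.7, 0.4, -0.3]
finger_gap: 0.652
```

```bash
python3 d.py 0.532 -0.326 0.021 78.8
```

```text
pos [ 0.5328 -0.3258  0.0237] d [-0.0008 -0.0002 -0.0027] turn [-0.0007  0.0014  0.0003] F [-0.7  0.4 -0.3] gap 0.652 q [ 0.55  0.85 -0.06  1.69  0.07  0.6   1.83] t 13.0
```

Emit:
carry_out(targets="-0.0008 0 -0.003 -0.001 0.001 0;0 0 0 0 0 0;0 0 0 0 0 0")

```text
t: 13.3
position: [0.5322, -0.3259, 0.0205]
orientation: [0.307, 3.126, -0.001]
contact_force: [-0.3, 0.8, 0.1]
finger_gap: 0.649
```

Emit:
carry_out(targets="0 0 0 0 0 0;0 0 0 0 0 0;0 0 0 0 0 0;0 0 0 0 0 0;0 0 0 0 0 0;0 0 0 0 0 0;0 0 0 0 0 0", gripper=1, grip_force=90)

```text
t: 14.0
position: [0.5327, -0.3259, 0.0216]
orientation: [0.306, 3.124, -0.002]
contact_force: [-0.2, 0.4, -0.7]
finger_gap: 0.258
```

```bash
python3 d.py 0.532 -0.326 0.021 78.8
```

```text
pos [ 0.5327 -0.3259  0.0216] d [-0.0007 -0.0001 -0.0006] turn [ 0.0013  0.0022 -0.0001] F [-0.2  0.4 -0.7] gap 0.258 q [ 0.55  0.85 -0.06  1.69  0.07  0.6   1.82] t 14.0
```

Emit:
carry_out(targets="0 0 0.01 0 0 0;0 0 0.02 0 0 0;0 0 0.03 0 0 0;0 0 0.03 0 0 0;0 0 0.03 0 0 0;0 0 0.02 0 0 0;0 0 0 0 0 0")

```text
t: 14.7
position: [0.5241, -0.3224, 0.1617]
orientation: [-0.306, -3.109, -0.009]
contact_force: [0.7, -0.5, -5.0]
finger_gap: 0.258
```

```bash
python3 d.py 0.44 0.0414 0.16 94.2
```

```text
pos [ 0.5241 -0.3224  0.1617] d [-0.0841  0.3638 -0.0017] turn [-0.0054 -0.0178  0.2694] F [ 0.7 -0.5 -5. ] gap 0.258 q [ 0.56  0.66 -0.07  1.61  0.06  0.89  1.84] t 14.7
```

Emit:
carry_out(targets="-0.008 0.033 0 -0.005 -0.018 0.025;-0.008 0.033 0 0 0 0.025;-0.008 0.033 0 0 0 0.025;-0.008 0.033 0 0 0 0.025;-0.008 0.033 0 0 0 0.025;-0.008 0.033 0 0 0 0.025;-0.008 0.033 0 0 0 0.025;-0.008 0.033 0 0 0 0.025;-0.008 0.033 0 0 0 0.025;-0.008 0.033 0 0 0 0.025;0 0 0 0 0 0;0 0 0 0 0 0")

```text
t: 15.9
position: [0.4235, 0.0181, 0.1487]
orientation: [0.095, -3.11, -0.004]
contact_force: [0.3, -0.4, -5.0]
finger_gap: 0.26
```

```bash
python3 d.py 0.44 0.0414 0.12 94.2
```

```text
pos [0.4235 0.0181 0.1487] d [ 0.0165  0.0233 -0.0287] turn [-0.0016 -0.0299  0.0123] F [ 0.3 -0.4 -5. ] gap 0.26 q [ 0.01  0.44 -0.14  2.14  0.09  0.59  1.44] t 15.9
```

Emit:
carry_out(targets="0.0165 0.0233 -0.01 -0.001 -0.03 0.012;0 0 -0.015 0 0 0;0 0 -0.015 0 0 0;0 0 0 0 0 0;0 0 0 0 0 0")

```text
t: 16.4
position: [0.44, 0.0377, 0.1055]
orientation: [0.103, -3.137, 0.003]
contact_force: [0.0, -0.1, -3.9]
finger_gap: 0.261
```

```bash
python3 d.py 0.44 0.0414 0.06 94.2
```

```text
pos [0.44   0.0377 0.1055] d [ 0.      0.0037 -0.0455] turn [ 0.002  -0.0028  0.0078] F [ 0.  -0.1 -3.9] gap 0.261 q [-0.06  0.53 -0.11  2.16  0.13  0.46  1.37] t 16.4
```

Emit:
carry_out(targets="0 0.0037 -0.012 0.002 -0.003 0.008;0 0 -0.012 0 0 0;0 0 -0.01 0 0 0;0 0 -0.005 0 0 0;0 0 0 0 0 0;0 0 0 0 0 0")

```text
t: 17.0
position: [0.4427, 0.0382, 0.0676]
orientation: [-0.104, 3.134, -0.002]
contact_force: [-0.1, -0.4, -5.6]
finger_gap: 0.258
```

```bash
python3 d.py 0.44 0.0414 0.05 94.2
```

```text
pos [0.4427 0.0382 0.0676] d [-0.0027  0.0032 -0.0176] turn [0.001  0.006  0.0067] F [-0.1 -0.4 -5.6] gap 0.258 q [-0.08  0.61 -0.08  2.18  0.15  0.35  1.35] t 17.0
```

Emit:
carry_out(targets="-0.0027 0.0032 -0.006 0.001 0.006 0.007;0 0 -0.005 0 0 0;0 0 0 0 0 0;0 0 0 0 0 0")

```text
t: 17.4
position: [0.4406, 0.0419, 0.0566]
orientation: [-0.117, 3.138, 0.001]
contact_force: [0.3, 0.1, -4.2]
finger_gap: 0.26
```

```bash
python3 d.py 0.44 0.0414 0.0466 94.2
```

```text
pos [0.4406 0.0419 0.0566] d [-0.0006 -0.0005 -0.01  ] turn [-0.0006  0.0017 -0.0011] F [ 0.3  0.1 -4.2] gap 0.26 q [-0.09  0.63 -0.08  2.19  0.15  0.32  1.35] t 17.4
```

Emit:
carry_out(targets="-0.0006 -0.0005 -0.004 -0.001 0.002 -0.001;0 0 -0.002 0 0 0;0 0 -0.0015 0 0 0;0 0 -0.001 0 0 0")

```text
t: 17.8
position: [0.4403, 0.0414, 0.0477]
orientation: [-0.115, 3.139, -0.001]
contact_force: [-0.6, -0.6, -5.4]
finger_gap: 0.257
```

```bash
python3 d.py 0.44 0.0414 0.0466 94.2
```

```text
pos [0.4403 0.0414 0.0477] d [-0.0003  0.     -0.0011] turn [0.0004 0.0005 0.    ] F [-0.6 -0.6 -5.4] gap 0.257 q [-0.09  0.65 -0.07  2.19  0.15  0.3   1.35] t 17.8
```

Emit:
carry_out(targets="0 0 -0.001 0 0.0005 0;0 0 -0.001 0 0 0;0 0 -0.001 0 0 0")

```text
t: 18.1
position: [0.4404, 0.0414, 0.0465]
orientation: [-0.115, 3.139, -0.001]
contact_force: [-2.4, -0.5, 7.9]
finger_gap: 0.258
```

```bash
python3 d.py 0.44 0.0414 0.0466 94.2; python3 -c "
from station import r;print(r.read_state()['ft_torque'])"
```

```text
pos [0.4404 0.0414 0.0465] d [-0.0004  0.      0.0001] turn [0.0007 0.001  0.    ] F [-2.4 -0.5  7.9] gap 0.258 q [-0.09  0.66 -0.07  2.2   0.15  0.29  1.35] t 18.1
[ 0.05429484  0.47511742 -0.04400448]
```

Contact with the plate came at the predicted height. I'll slide forward gently with light down pressure.

Emit:
carry_out(targets="0.003 0.0002 -0.0005 0 0 0;0.003 0.0002 -0.0005 0 0 0;0.003 0.0002 -0.0005 0 0 0;0.003 0.0002 -0.0005 0 0 0;0.003 0.0002 -0.0005 0 0 0;0 0 -0.0005 0 0 0")

```text
t: 18.7
position: [0.4562, 0.0425, 0.0465]
orientation: [-0.115, 3.137, -0.002]
contact_force: [-1.6, -0.3, 5.2]
finger_gap: 0.258
```

```bash
python3 d.py 0.4702 0.0437 0.0465 94.2; python3 -c "
from station import r;print(r.read_state()['ft_torque'])"
```

```text
pos [0.4562 0.0425 0.0465] d [0.014  0.0012 0.    ] turn [ 0.001   0.0024 -0.0002] F [-1.6 -0.3  5.2] gap 0.258 q [-0.09  0.67 -0.08  2.15  0.15  0.32  1.35] t 18.7
[ 0.01699393  0.29678832 -0.03616332]
```

Emit:
carry_out(targets="0.002 0.0002 -0.0005 0.001 0.002 0;0.002 0.0001 -0.0005 0 0 0;0.002 0.0002 -0.0005 0 0 0;0.002 0.0001 -0.0005 0 0 0;0 0 -0.0005 0 0 0")

```text
t: 19.2
position: [0.4646, 0.0431, 0.0465]
orientation: [-0.115, 3.139, -0.001]
contact_force: [-2.0, -0.0, 5.6]
finger_gap: 0.26
```

```bash
python3 d.py 0.4702 0.0437 0.0465 94.2
python3 - <<'E'
from station import viewer
from h import *
for n in("scene","top"): c=viewer.read_camera(n); pickle.dump(c,open(f"{n}5.pkl","wb"))
t,s=load("top5.pkl"),load("scene5.pkl")
cv2.imwrite("pics/c7.png",np.hstack([crop(t,270,220,80,100,5)[:500,:400],crop(s,290,150,80,100,5)[:500,:400]]))
E
```

```text
pos [0.4646 0.0431 0.0465] d [0.0056 0.0006 0.    ] turn [ 0.0005  0.0008 -0.0001] F [-2.  -0.   5.6] gap 0.26 q [-0.09  0.67 -0.08  2.13  0.15  0.34  1.35] t 19.2
```

View pics/c7.png

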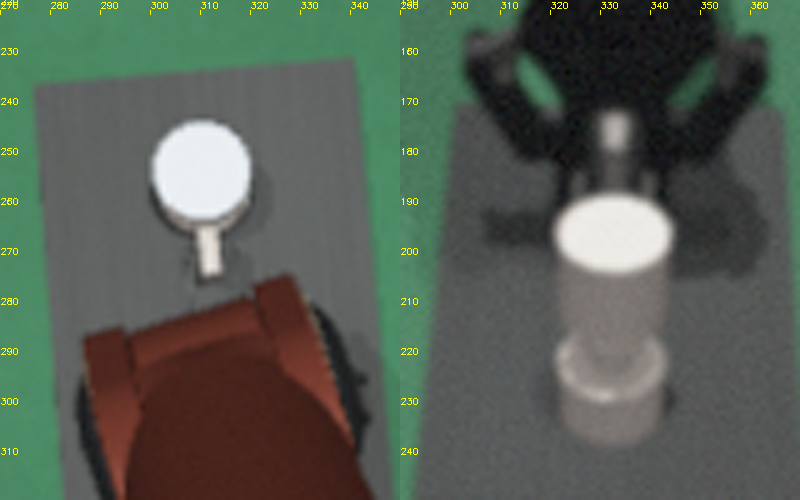

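In the top view the blade (centre about 311,270) lines up with the fitting's centre (310,254) along the plate's axis. In scene both are centred at about column 333. A small gap remains, so I'll creep in.

Emit:
carry_out(targets="0.0012 0.0001 -0.0005 0 0 0;0.0012 0.0001 -0.0005 0 0 0;0.001 0.0001 -0.0005 0 0 0")

```text
t: 19.6
position: [0.4676, 0.0434, 0.0465]
orientation: [-0.115, 3.139, -0.001]
contact_force: [-3.6, -0.4, 6.8]
finger_gap: 0.259
```

```bash
python3 d.py 0.4702 0.0437 0.0465 94.2
```

```text
pos [0.4676 0.0434 0.0465] d [0.0026 0.0003 0.    ] turn [ 0.0009  0.0003 -0.    ] F [-3.6 -0.4  6.8] gap 0.259 q [-0.08  0.67 -0.08  2.12  0.15  0.35  1.36] t 19.6
```

Emit:
carry_out(targets="0.001 0.0001 -0.0005 0.001 0 0;0.001 0.0001 -0.0005 0 0 0")

```text
t: 19.8
position: [0.4695, 0.0435, 0.0465]
orientation: [0.115, -3.139, 0.0]
contact_force: [-1.7, 0.5, 6.5]
finger_gap: 0.26
```

Emit:
carry_out(targets="0.001 0.0001 -0.0005 0 0 0;0.001 0.0001 -0.0005 0 0 0")

```text
t: 20.0
position: [0.4705, 0.0436, 0.0465]
orientation: [0.115, -3.137, 0.001]
contact_force: [-4.7, -0.4, 8.8]
finger_gap: 0.263
```

```bash
python3 d.py 0.4702 0.0437 0.0465 94.2
```

```text
pos [0.4705 0.0436 0.0465] d [-0.0003  0.0001  0.    ] turn [ 0.0008 -0.0021  0.0001] F [-4.7 -0.4  8.8] gap 0.263 q [-0.08  0.68 -0.08  2.11  0.15  0.36  1.36] t 20.0
```

Emit:
carry_out(targets="0.001 0.0001 -0.001 0.001 -0.001 0;0.001 0.0001 -0.001 0 0 0")

```text
t: 20.2
position: [0.4706, 0.0436, 0.0465]
orientation: [0.115, -3.135, 0.001]
contact_force: [-5.3, -0.6, 13.5]
finger_gap: 0.262
```

Emit:
carry_out(targets="0.001 0.0001 -0.001 0 -0.001 0;0.001 0.0001 -0.001 0 0 0")

```text
t: 20.4
position: [0.4706, 0.0436, 0.0465]
orientation: [0.115, -3.133, 0.002]
contact_force: [-5.8, -0.1, 12.8]
finger_gap: 0.263
```

```bash
python3 d.py 0.4702 0.0437 0.0465 94.2; python3 -c "
from station import r;print(r.read_state()['ft_torque'])"
```

```text
pos [0.4706 0.0436 0.0465] d [-0.0004  0.0001  0.    ] turn [ 0.0018 -0.0068  0.0001] F [-5.8 -0.1 12.8] gap 0.263 q [-0.08  0.68 -0.08  2.11  0.15  0.37  1.36] t 20.4
[ 0.02265434  0.75178233 -0.03462174]
```

Emit:
carry_out(targets="0.002 0.0002 -0.0015 0.002 -0.007 0;0.002 0.0002 -0.0015 0 -0.004 0")

```text
t: 20.6
position: [0.4706, 0.0436, 0.0464]
orientation: [0.115, -3.137, 0.002]
contact_force: [-6.4, -0.9, 20.3]
finger_gap: 0.258
```

```bash
python3 d.py 0.4702 0.0437 0.0465 94.2; python3 -c "
from station import r;print(r.read_state()['ft_torque'])"
```

```text
pos [0.4706 0.0436 0.0464] d [-0.0004  0.0001  0.0001] turn [ 0.0017 -0.0029  0.0001] F [-6.4 -0.9 20.3] gap 0.258 q [-0.08  0.68 -0.08  2.11  0.15  0.36  1.36] t 20.6
[ 3.78485529e-02  1.40695979e+00 -4.30816206e-04]
```

Emit:
carry_out(targets="0.004 0.0003 -0.0012 0.001 -0.003 0;0.005 0.0003 -0.0012 0 -0.003 0")

```text
t: 20.8
position: [0.471, 0.0436, 0.0464]
orientation: [0.116, -3.126, 0.005]
contact_force: [-13.5, -0.1, 22.0]
finger_gap: 0.26
```

```bash
python3 d.py 0.4702 0.0437 0.0465 94.2; python3 -c "
from station import r;print(r.read_state()['ft_torque'])"
```

```text
pos [0.471  0.0436 0.0464] d [-0.0008  0.0001  0.0001] turn [ 0.0038 -0.0137 -0.001 ] F [-13.5  -0.1  22. ] gap 0.26 q [-0.08  0.68 -0.08  2.1   0.15  0.38  1.36] t 20.8
[0.15617366 2.13369484 0.02991439]
```

Emit:
carry_out(targets="0.0035 0.0002 -0.0015 0.003 -0.014 0;0.0035 0.0002 -0.0015 0 -0.008 0")

```text
t: 21.0
position: [0.471, 0.0436, 0.0464]
orientation: [0.118, -3.135, 0.005]
contact_force: [-9.6, 0.0, 21.2]
finger_gap: 0.256
```

```bash
python3 d.py 0.4702 0.0437 0.0465 94.2; python3 -c "
from station import r;print(r.read_state()['ft_torque'])"
```

```text
pos [0.471  0.0436 0.0464] d [-0.0008  0.0001  0.0001] turn [ 0.0033 -0.0044 -0.0017] F [-9.6  0.  21.2] gap 0.256 q [-0.09  0.68 -0.08  2.11  0.15  0.37  1.36] t 21.0
[0.09225883 1.76153746 0.02511023]
```

Emit:
carry_out(targets="0.004 0.0003 -0.0015 0.003 -0.008 -0.001;0.0045 0.0003 -0.0015 0.002 -0.009 -0.001")

```text
t: 21.2
position: [0.471, 0.0436, 0.0464]
orientation: [0.117, -3.136, 0.003]
contact_force: [-11.3, 0.2, 24.5]
finger_gap: 0.261
```

```bash
python3 - <<'E'
from station import viewer
from h import *
for n in("scene","top","scene","top","scene","top"): c=viewer.read_camera(n); pickle.dump(c,open(f"{n}6.pkl","wb"))
t,s=load("top6.pkl"),load("scene6.pkl")
im=np.zeros((600,800,3),np.uint8)
im[:400,:400]=crop(t,270,220,80,80,5)[:400,:400]
im[:400,400:]=crop(s,290,150,80,80,5)[:400,:400]
im[400:,:320]=cv2.resize(t["image"][:,:,::-1],(320,240))[:200]
im[400:,320:640]=cv2.resize(s["image"][:,:,::-1],(320,240))[:200]
cv2.imwrite("pics/c8.png",im)
E
python3 d.py 0.4702 0.0437 0.0465 94.2
```

```text
pos [0.471  0.0436 0.0464] d [-0.0008  0.0001  0.0001] turn [ 0.0018 -0.0034 -0.0013] F [-12.2  -0.6  24.1] gap 0.262 q [-0.08  0.68 -0.08  2.11  0.15  0.36  1.36] t 21.5
```

View pics/c8.png

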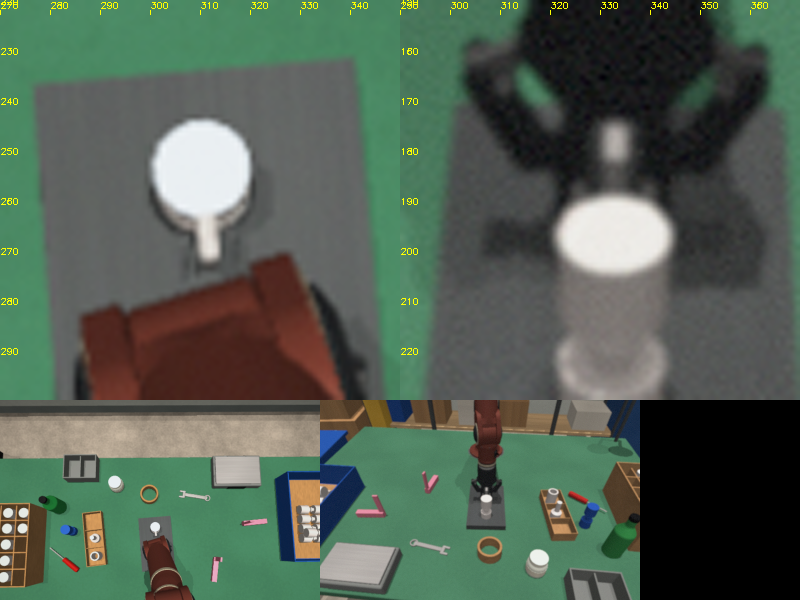

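The blade's back edge touches the drum's rim at top (311,263). It is centred on the fitting, which stays upright, and the bystanders look undisturbed. The push is steady at about 12 N forward and 24 N down, so I'll hand in.

```bash
python3 -c "
from station import r;print(r.hand_in()); s=r.read_state(); print(s['t'],s['position'],s['contact_force'],s['finger_gap'])"
```

```text
the job is handed in; nothing more can be done
None
the job is handed in; nothing more can be done
```

The fitting is standing home in the recess, and the square is on the plate with its blade pressed against the drums. I handed the job in at 21.5 s while still gripping the square.

**Fitting:** It bottomed out within 0.3 mm of the height worked out for fully home. After I let go, two views put its top at (0.5715, 0.0512, 0.122) m; 0.120 m was expected for fully home.

**Square:** I gripped it by the stock at 90 N, set it on the plate, and slid it until it stopped against the fitting. In the last pictures the blade met the drum rim and was centred on the fitting to within about 1 mm. The wrist readings, about 12 N against the fitting and 24 N down, held steady for the 0.3 s before hand-in. Plate friction takes perhaps 4 N of the forward push.

**Checks that disagreed:**
- **Scene camera:** its single-view estimates at height read about 3–4 mm low in x, so I relied on the top camera and the arm's own position.
- **Tool tilt:** the tool leaned forward up to 0.8° while I raised the push. I corrected that to about 0.2°, and the tool's height never rose, so the stock appears to have stayed flat.
- **Lower drum:** I could not see the blade touch it, as the fitting and gripper hide it. I inferred that contact from the square being upright.

In the last pictures the carton's other parts, the tape and the wrench look undisturbed.

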